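# Load the reel caddy and lift it level

## Task

Put the loose thread reel onto the empty spindle of the wooden reel caddy, right down on its base, and let go of it. Then take the caddy by its bar handle, lift it straight up about 10 cm clear of the bench with both reels on it, and finish while still holding it there, level and still. Leave the tub, the sanding block and the offcut alone.

Things in the scene. Friction and masses are not known exactly. Their poses are not given: they have to be found in the camera images.
- caddy: Loose wooden carrying caddy, about 340 g empty: base board 260 x 104 x 16 mm, long side along its x; origin at the centre of its underside, z up. A bar handle along its y crosses over the middle on two posts, and one 13 mm steel spindle stands near each end, 90 mm from the middle along x. The spindle on the -x side carries a reel already, the one on the +x side is empty
- handle (a point): Centre of the caddy's bar handle, 108 mm above the caddy's underside; the bar is 18 x 18 mm in section and runs along the caddy's y, with 74 mm free between its two posts; grip it across the caddy's x. Axes as the caddy's
- empty_spindle (a point): Foot of the empty spindle, on the top face of the base board (16 mm above the caddy's underside), at +90 mm along the caddy's x. The spindle is 13 mm thick and 62 mm high, its upper 10 mm tapered to 4 mm. Axes as the caddy's
- loaded_spindle (a point): Foot of the other spindle, at -90 mm along the caddy's x, on which the second reel already sits. Axes as the caddy's
- loose_reel_center (a point): Centre (half-way up) of the loose thread reel that stands upright on the bench away from the caddy: 48 mm across, 56 mm high, 70 g, wooden flanges, grey winding, a 20 mm hole right through along its z
- full_reel_center (a point): Centre (half-way up) of the second reel, of the same shape and size, loose on the caddy's other spindle from the start
- paste_tub: Bystander: small cream tub, 72 mm across, 42 mm high, on the bench; origin at the centre of its underside
- sanding_block: Bystander: brown sanding block, 71 x 100 x 25 mm, on the bench to the right; origin at the centre of its underside
- offcut: Bystander: pale wood offcut, 58 x 64 x 23 mm, on the bench to the right of the caddy; origin at the centre of its underside
- tool_ends (a point): Obstacle, fixed: the end of the tool handle that juts out farthest towards the robot from the tool rack at the back left. Handles jut out of the rack up to 20 mm above this point and down to 40 mm above the bench, over 0.18 m to its left and 0.12 m to its right, none nearer to the robot (smaller x) than it; pass in front of them or above
- loose_reel: The loose reel itself; origin at the centre of its underside, 28 mm below its centre
- full_reel: The second reel itself; origin at the centre of its underside
Not all that is in view belongs to the job. Leave any blue or pink look-alike of the loose_reel alone. What is shaped like the full_reel but orange is not meant.

How it is judged:
By the outcome, as a careful person would: the job done as asked, in the order asked, and still so for the second after the job is handed in, while the arm keeps its last pose, push and grip.
It also fails if it takes over 51 s, if anything falls off the work surface, if the arm or the gripper's body presses on something with over 40 N, if the wrist force passes 120 N, or if a joint passes its speed limit or range.

## Robot

A 6-joint arm with a two-finger parallel gripper is mounted at the origin on a cart in front of the work surface, level with it; the furniture and walls round the work are solid. World frame = base frame: x ahead of the robot, y to its left, z up, the work surface at z = 0. Lengths are in m, angles in rad, forces in N, time in s.
With the tool pointing down it reaches from about 0.25 to 0.725 m from the base axis. Payload 9.7 kg.
Tool frame: the origin (TCP) lies at the very end of the fingers, on their centre line; the grasp point (between the pads) lies bot.grip_point_offset behind it (bot.grip_point_offset is the distance from the TCP to the grasp point, in m); z points along the fingers, y is the direction in which the jaws open and shut (so a half turn about z gives the same grasp; the last joint's range is limited). The gripper opens to 85 mm and grips with 20 to 120 N. Pads are 22 mm wide; open, the fingers measure 114 mm over their backs; the gripper's body (76 mm by 85 mm) begins 54 mm behind the grasp point. The pads swing forward as they close: fully open they stand 13 mm farther back than shut.
Start: joints at [-1.141, 0.087, 0.176, 1.66, 0, 1.571], TCP at [0.229, -0.5, 0.231] pointing down, gripper open.
Joint ranges: [-3.13, 3.13], [-0.85, 1.81], [-1.15, 1.24], [-2.2, 2.28], [-1.44, 1.52], [-3.14, 3.14]. Speed limits (rad/s): [2.22, 2.22, 2.57, 3.14, 3.14, 3.14].

## Interface

Orientations are given as [roll, pitch, yaw] about the fixed x, y, z axes, in that order (R = Rz(yaw) Ry(pitch) Rx(roll)).
In Python, from rig import telemetry, viewer, bot gives the robot as it stands.
- The arm moves only by the tool drive_tool, never from a script. Its arguments are lists of equal length, an entry for each row: "dp": the shift along the tool's x, y, z normalised to -1 to 1, where 1 is 3 cm, a list of three; "angular": the turn, a rotation vector about the tool's x, y, z normalised to -1 to 1, where 1 is pi/2 rad, a list of three. In form: {"dp": [[dx, dy, dz], ...], "angular": [[rx, ry, rz], ...]}. A call has 1 to 20 rows; each row shifts and turns the commanded pose from where the row before left it, along the tool's axes as they then stand; what a row does not reach is not made up. A row lasts 1/10 s, in which the tool goes at most 50 mm and 8.59 degrees, less where a joint would pass 70% of its speed; a pose out of reach is approached as far as the arm can. A call with a number of a shift or a turn outside -1 to 1 is refused whole. A call with a gripper value outside its range is refused whole. "grip" is the opening, from 0 (shut) to 1 (fully open), set as the call begins (left out, the last holds). The fingers move at their own pace and stop on an object; "force" is the grip in N (left out, the last holds). Time passes only in rows, so rows that do not move let the fingers close. It gives the time, the measured TCP pose, the force and the opening at its end, in the units of the state.
- telemetry.read_state(): the state, without advancing time (a new reading comes with each control period).
- viewer.grab_frame(name): name is "scene" or "top"; returns the picture (480x640x3 uint8, blue, green, red); there is no depth.
- viewer.camera_info(name): a dict with "mtx" (3x3 intrinsics, pixels), "k1" (the pictures are not rectified: a ray, as slopes to the right and down, at radius r is drawn at 1 + k1 r^2 times it, then the intrinsics apply), "R" (3x3) and "t" (3): a world point X has camera coordinates R X + t. Camera axes: x right, y down, z forward; pixel columns grow to the right and rows downward; lengths in m; the calibration is good to about 2 mm. A picture is of the moment at which its call begins. camera_info takes no time and is no camera call.
- bot.hand_in(): hands the job in, once; it reports no verdict.
The state is a dict: "t": time; "joint_positions": joint angles; "qd": joint speeds; "tau": joint torques, N m; "position": TCP position; "ee_rot": TCP orientation; "force": force on the tool from outside, world axes, zero at the start; "wrist_torque": the same for the moment, N m; "width": finger opening in m.
Only numpy, scipy, OpenCV 4.12 (cv2) and the standard library are available. Lean on these libraries where they do the work, as an engineer would, in place of code of your own. Each camera call takes 0.05 s, during which the arm holds its last target.

## Working session

There is one attempt and no reset: what is moved stays moved. The work goes in short steps, Python scripts to look and compute and a tool call to move; the robot and the scene stay as the last step left them, time stands still between calls to the robot, and variables do not carry over. Pictures are saved under pics/ and viewed, and the job is handed in when it is done.

Besides the shell and the picture viewer there is one more tool, called after "Call:" as name(argument=value, ...), one argument or row to a line, values as JSON. drive_tool: Moves the arm, as the interface text tells. Its arguments: {"type":"object","properties":{"dp":{"type":"array"},"angular":{"type":"array"},"grip":{"type":"number"},"force":{"type":"number"}},"required":["dp","angular"]}

```bash
mkdir -p pics; python3 - <<'E'
from rig import telemetry, viewer, bot
import cv2
s=telemetry.read_state(); print(s); print(bot.grip_point_offset)
for n in("scene","top"):
    cv2.imwrite(f"pics/{n}0.png",viewer.grab_frame(n)); print(viewer.camera_info(n))
E
```

```text
{'t': 0.0, 'joint_positions': array([-1.14102157e+00,  8.74319770e-02,  1.75161669e-01,  1.65985022e+00,
       -6.00049461e-05,  1.57081852e+00]), 'qd': array([ 0.00024495, -0.00111234,  0.00094086,  0.0003049 , -0.00091501,
        0.00029584]), 'tau': array([ 2.22217066e-03, -5.20387745e+01,  4.64806902e+01,  1.63781794e-02,
        1.90943103e-05, -1.01377458e-05]), 'position': array([ 0.22904942, -0.49976878,  0.23061267]), 'ee_rot': array([-3.14026845e+00,  6.00342788e-05,  4.29752643e-01]), 'force': array([-3.50659210e-01,  2.14994967e-04,  1.01202122e-01]), 'wrist_torque': array([-0.0147528 , -0.0004803 ,  0.02374673]), 'width': 0.08524908517563912}
0.0187
{'mtx': array([[540.02797704,   0.        , 309.85674751],
       [  0.        , 540.02797704, 232.45250081],
       [  0.        ,   0.        ,   1.        ]]), 'k1': -0.04598715026686404, 'R': array([[-0.69758726, -0.71621095,  0.02034407],
       [-0.44927401,  0.4151204 , -0.79109287],
       [ 0.55814414, -0.56099637, -0.61135767]]), 't': array([0.35784339, 0.32162921, 1.2022877 ])}
{'mtx': array([[466.38460703,   0.        , 324.62448678],
       [  0.        , 466.38460703, 245.86105982],
       [  0.        ,   0.        ,   1.        ]]), 'k1': -0.0994095414005722, 'R': array([[-0.02507057, -0.99964853,  0.00861878],
       [-0.99834446,  0.02458956, -0.05199714],
       [ 0.05176693, -0.00990811, -0.99861004]]), 't': array([0.02210738, 0.51603573, 1.25982344])}
```

View pics/scene0.png

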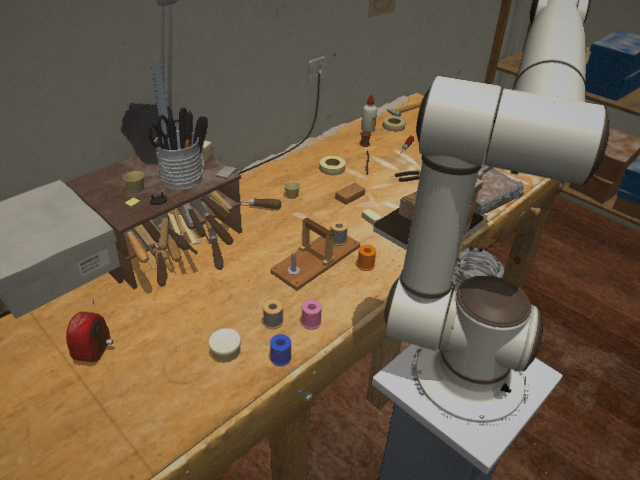

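View pics/top0.png

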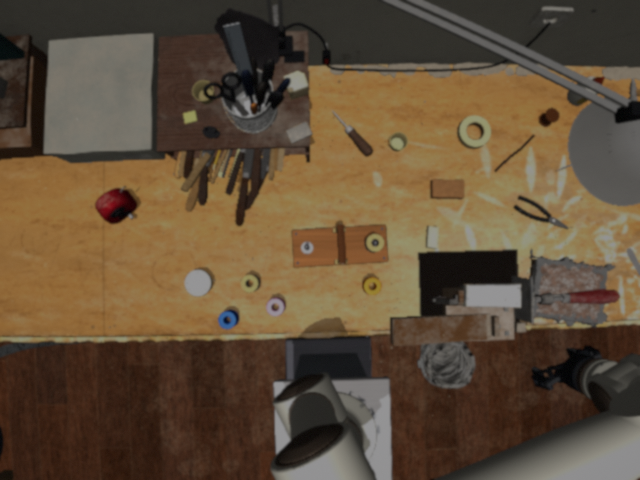

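In the top view, the reel candidates are natural/grey (251,283), pink (276,307), blue (228,319) and orange (372,285). The grey-wound one with wooden flanges fits the loose reel. It also shows in the scene view at (273,314). Next are enlarged crops to confirm it.

```bash
python3 - <<'E'
import cv2
def crop(n,x,y,w,h,s,o):
    i=cv2.imread(f"pics/{n}0.png")[y:y+h,x:x+w]; cv2.imwrite(o,cv2.resize(i,None,fx=s,fy=s,interpolation=cv2.INTER_CUBIC))
crop("scene",200,200,190,140,4,"pics/sc.png")
crop("top",180,210,220,120,3.5,"pics/tc.png")
E
```

```text
(no output)
```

View pics/sc.png

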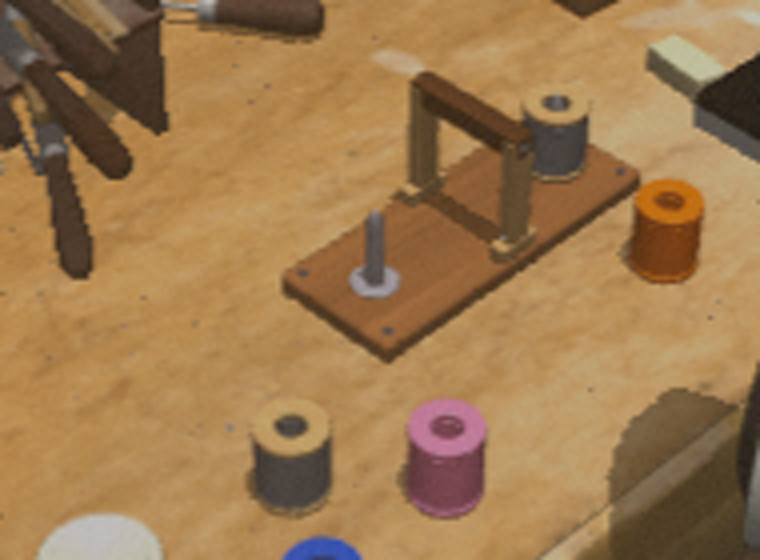

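View pics/tc.png

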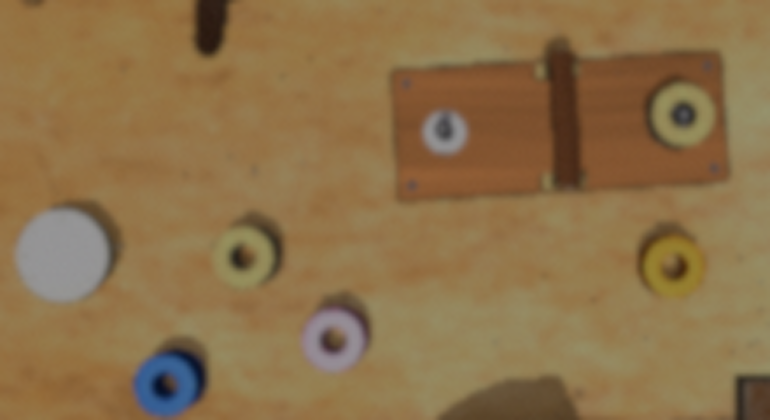

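```bash
cat > h.py <<'E'
from rig import telemetry, viewer, bot
import cv2, numpy as np
def cam(n):
    c=viewer.camera_info(n); return c
def ray(n,p):
    c=cam(n); q=cv2.undistortPoints(np.array([[p]],float),c["mtx"],np.array([c["k1"],0,0,0.]))[0,0]
    d=c["R"].T@np.array([*q,1]); return -c["R"].T@c["t"], d/np.linalg.norm(d)
def atz(n,p,z):
    o,d=ray(n,p); return o+d*(z-o[2])/d[2]
def tri(ps,pt):
    o1,d1=ray("scene",ps);o2,d2=ray("top",pt)
    A=np.stack([d1,-d2],1); s=np.linalg.lstsq(A,o2-o1,rcond=None)[0]
    a=o1+s[0]*d1;b=o2+s[1]*d2
    return (a+b)/2, np.linalg.norm(a-b)
def proj(n,X):
    c=cam(n); return cv2.projectPoints(np.array([X],float).reshape(-1,1,3),cv2.Rodrigues(c["R"])[0],c["t"],c["mtx"],np.array([c["k1"],0,0,0.]))[0].reshape(-1,2)
def sc(x,y): return ((x+.5)/4-.5+200,(y+.5)/4-.5+200)
def tc(x,y): return ((x+.5)/3.5-.5+180,(y+.5)/3.5-.5+210)
E
python3 - <<'E'
from h import *
np.set_printoptions(precision=4,suppress=True)
for nm,s,t,z in [("reel top",(291,427),(245,257),.056),("full top",(556,103),(684,114),.072),("foot",(375,283),(444,132),.016),("pink",(448,428),(335,340),.056),
 ("cornL",(285,275),(391,70),.016),("cornB",(388,347),(397,200),.016),("cornR",(638,175),(729,178),.016),("bar far",(424,79),(561,52),.117),("bar near",(525,142),(568,187),.117),("tip",(376,213),(447,122),.078),("tub",(101,545),(63,254),.042)]:
    X,e=tri(sc(*s),tc(*t)); print(nm,X,"gap",round(e,4),"top@z",atz("top",tc(*t),z)[:2],"sc@z",atz("scene",sc(*s),z)[:2])
E
```

```text
reel top [0.4226 0.2113 0.0544] gap 0.0044 top@z [0.421  0.2095] sc@z [0.4231 0.2138]
full top [ 0.5209 -0.1208  0.0724] gap 0.0034 top@z [ 0.5197 -0.122 ] sc@z [ 0.5224 -0.1201]
foot [0.5141 0.0595 0.0174] gap 0.0022 top@z [0.5134 0.0587] sc@z [0.5161 0.0591]
pink [0.3583 0.1442 0.0549] gap 0.003 top@z [0.3573 0.143 ] sc@z [0.3586 0.146 ]
cornL [0.5626 0.0987 0.0169] gap 0.0005 top@z [0.5628 0.099 ] sc@z [0.5632 0.098 ]
cornB [0.462  0.0968 0.0189] gap 0.0015 top@z [0.4615 0.0965] sc@z [0.4648 0.0953]
cornR [ 0.4736 -0.1614  0.0133] gap 0.0039 top@z [ 0.4721 -0.1623] sc@z [ 0.4728 -0.1573]
bar far [ 0.5638 -0.0298  0.1156] gap 0.0006 top@z [ 0.5639 -0.0295] sc@z [ 0.5622 -0.0286]
bar near [ 0.4678 -0.0311  0.1157] gap 0.0025 top@z [ 0.4668 -0.0319] sc@z [ 0.4676 -0.029 ]
tip [0.5185 0.0552 0.0733] gap 0.0014 top@z [0.5177 0.0546] sc@z [0.5149 0.0595]
tub [0.4274 0.3497 0.0528] gap 0.0033 top@z [0.426  0.3513] sc@z [0.4369 0.3456]
```

```bash
cat > fit.py <<'E'
from h import *
from scipy.optimize import least_squares
np.set_printoptions(precision=4,suppress=True)
obs=[((130,-52,16),sc(285,275),tc(391,70)),((130,52,16),sc(388,347),tc(397,200)),((-130,52,16),sc(638,175),tc(729,178)),((-130,-52,16),None,tc(720,52)),
((90,0,16),sc(375,283),tc(444,132)),((-90,0,72),sc(556,103),tc(684,114)),((90,0,78),sc(376,212),tc(445,122)),((0,0,117),sc(474.5,110),tc(564.5,120))]
def W(p,L):
    L=np.array(L)/1000;c,s=np.cos(p[2]),np.sin(p[2]); return np.array([p[0]+c*L[0]-s*L[1],p[1]+s*L[0]+c*L[1],L[2]])
def res(p):
    r=[]
    for L,a,b in obs:
        for n,o in(("scene",a),("top",b)):
            if o: r+=list(proj(n,W(p,L))[0]-np.array(o))
    return np.array(r)
if __name__=="__main__":
    f=least_squares(res,[.517,-.03,1.6],loss='soft_l1'); print(f.x,np.degrees(f.x[2])); print(f.fun.reshape(-1,2)if 0 else res(f.x).reshape(-1,2))
    print("foot",W(f.x,(90,0,16)),"handle",W(f.x,(0,0,108)))
    g=least_squares(lambda q:np.r_[proj("scene",[*q,.056])[0]-sc(291,427),proj("top",[*q,.056])[0]-tc(245,257)],[.42,.21]); print("reel",g.x,g.fun)
E
python3 fit.py
```

```text
[ 0.5175 -0.0313  1.6027] 91.83041726988557
[[-1.1897  0.0038]
 [-0.5148 -0.9004]
 [ 0.4101  0.9759]
 [-0.1909  0.0358]
 [ 2.1174 -0.3294]
 [ 0.2198  0.863 ]
 [ 0.3624 -1.0545]
 [ 0.4905  0.1819]
 [ 0.0182 -0.4443]
 [ 0.8241  0.1527]
 [-0.3119 -0.265 ]
 [ 0.291   0.1659]
 [-0.989   1.2223]
 [-0.2692 -0.8416]
 [ 0.2004 -1.0443]]
foot [0.5146 0.0587 0.016 ] handle [ 0.5175 -0.0313  0.108 ]
reel [0.4223 0.2117] [ 0.8558 -0.2492 -0.8618 -0.4624]
```

The crops confirm it: natural flanges and a grey winding at scene (273,307) and top (250,283). Its measured top height of 54 mm matches the 56 mm given. One tool yaw of 0.032 serves both grasps, so I turn to that first.

Call:
drive_tool(
  dp=[
    [0,0,0],
    [0,0,0],
    [0,0,0],
    [0,0,0],
  ],
  angular=[
    [0,0,0.0845],
    [0,0,0.0845],
    [0,0,0.0845],
    [0,0,0],
  ],
  grip=1,
  force=40,
)

```text
t: 0.5
position: [0.2291, -0.4998, 0.2309]
ee_rot: [-3.141, 0.0, 0.03]
force: [-0.3, -0.4, 0.6]
width: 0.0855
```

```bash
cat > go.py <<'E'
import sys; from h import *
from scipy.spatial.transform import Rotation as Ro
np.set_printoptions(precision=4,suppress=True)
s=telemetry.read_state(); R=Ro.from_euler("xyz",s["ee_rot"]).as_matrix()
T=np.array([float(v) for v in sys.argv[1:4]])
print("t",s["t"],"pos",s["position"],"rot",s["ee_rot"],"F",s["force"],"w",s["width"])
print("tool shift (units of 3cm)",R.T@(T-s["position"])/.03)
E
python3 go.py .4223 .2117 .20
```

```text
t 0.5 pos [ 0.2291 -0.4998  0.2309] rot [-3.1409  0.0003  0.0296] F [-0.3437 -0.375   0.5568] w 0.08546751366457053
tool shift (units of 3cm) [  7.1394 -23.5162   1.0447]
```

Call:
drive_tool(
  dp=[
    [0.1,-0.4,0],
    [0.28,-0.85,0],
    [0.28,-0.95,0],
    [0.28,-0.95,0],
    [0.28,-0.95,0],
    [0.28,-0.95,0],
    [0.28,-0.95,0],
    [0.28,-0.95,0],
    [0.28,-0.95,0],
    [0.28,-0.95,0],
    [0.28,-0.95,0],
    [0.28,-0.95,0],
    [0.28,-0.95,0],
    [0.28,-0.95,0],
    [0.28,-0.95,0],
    [0.28,-0.95,0],
    [0.28,-0.95,0],
    [0.28,-0.95,0],
    [0.28,-0.95,0],
    [0.28,-0.95,0],
  ],
  angular=[
    [0,0,0],
    [0,0,0],
    [0,0,0],
    [0,0,0],
    [0,0,0],
    [0,0,0],
    [0,0,0],
    [0,0,0],
    [0,0,0],
    [0,0,0],
    [0,0,0],
    [0,0,0],
    [0,0,0],
    [0,0,0],
    [0,0,0],
    [0,0,0],
    [0,0,0],
    [0,0,0],
    [0,0,0],
    [0,0,0],
  ],
)

```text
t: 2.5
position: [0.3751, 0.0299, 0.2315]
ee_rot: [-3.12, -0.0, 0.067]
force: [0.6, 0.1, 0.1]
width: 0.0854
```

```bash
python3 go.py .4223 .2117 .12
```

```text
t 2.5 pos [0.3751 0.0299 0.2315] rot [-3.1204 -0.0002  0.067 ] F [0.6356 0.0808 0.1159] w 0.08540188859991509
tool shift (units of 3cm) [ 1.9751 -5.8613  3.8426]
```

Call:
drive_tool(
  dp=[
    [0,-0.4,0.3],
    [0,0,0],
    [0,0,0],
  ],
  angular=[
    [0,0,0],
    [0,0,0],
    [0,0,0],
  ],
)

```text
t: 2.8
position: [0.3747, 0.0321, 0.2224]
ee_rot: [-3.116, 0.001, 0.068]
force: [0.1, -0.0, 0.5]
width: 0.0857
```

```bash
python3 go.py .4223 .2117 .12
```

```text
t 2.8 pos [0.3747 0.0321 0.2224] rot [-3.1157  0.001   0.0677] F [ 0.0864 -0.0343  0.5406] w 0.08568731584112109
tool shift (units of 3cm) [ 1.9909 -5.7738  3.5611]
```

```bash
cat >> go.py <<'E'
Rd=Ro.from_euler("xyz",[np.pi,0,.032]).as_matrix()
print("turn(units)",Ro.from_matrix(R.T@Rd).as_rotvec()/(np.pi/2)," shift in desired frame",Rd.T@(T-s["position"])/.03, "q",s["joint_positions"])
E
python3 go.py .4223 .2117 .12
```

```text
t 2.8 pos [0.3747 0.0321 0.2224] rot [-3.1157  0.001   0.0677] F [ 0.0864 -0.0343  0.5406] w 0.08568731584112109
tool shift (units of 3cm) [ 1.9909 -5.7738  3.5611]
turn(units) [-0.0165  0.0009  0.0227]  shift in desired frame [ 1.7769 -5.9313  3.4124] q [ 0.066  -0.3273 -0.2155  1.6837  0.0259  3.1398]
```

Joint 6 hit its limit (3.14), because yaw = j1 − j6 + π. I'll use the half-turned equivalent grasp, yaw = π + 0.032.

Call:
drive_tool(
  dp=[
    [0,0,0],
    [0,0,0],
    [0,0,0],
    [0,0,0],
    [0,0,0],
    [0,0,0],
    [0,0,0],
    [0,0,0],
    [0,0,0],
    [0,0,0],
    [0,0,0],
    [0,0,0],
    [0,0,0],
    [0,0,0],
    [0,0,0],
    [0,0,0],
    [0,0,0],
    [0,0,0],
    [0,0,0],
    [0,0,0],
  ],
  angular=[
    [-0.0165,0,0],
    [0,0,-0.094],
    [0,0,-0.094],
    [0,0,-0.094],
    [0,0,-0.094],
    [0,0,-0.094],
    [0,0,-0.094],
    [0,0,-0.094],
    [0,0,-0.094],
    [0,0,-0.094],
    [0,0,-0.094],
    [0,0,-0.094],
    [0,0,-0.094],
    [0,0,-0.094],
    [0,0,-0.094],
    [0,0,-0.094],
    [0,0,-0.094],
    [0,0,-0.094],
    [0,0,-0.094],
    [0,0,-0.094],
  ],
)

```text
t: 4.8
position: [0.3755, 0.0274, 0.223]
ee_rot: [3.139, -0.001, 2.884]
force: [0.3, -0.2, -0.2]
width: 0.0851
```

```bash
sed -i 's/\[np.pi,0,.032\]/[np.pi,0,np.pi+.032]/' go.py; python3 go.py .4223 .2117 .12
```

```text
t 4.8 pos [0.3755 0.0274 0.223 ] rot [ 3.1392 -0.0006  2.8839] F [ 0.291  -0.188  -0.2154] w 0.08512994665448705
tool shift (units of 3cm) [0.0548 6.3286 3.4483]
turn(units) [ 0.0016 -0.0001 -0.1844]  shift in desired frame [-1.7557  6.0891  3.433 ] q [ 0.0711 -0.3272 -0.214   1.6837  0.0025  0.3287]
```

Call:
drive_tool(
  dp=[
    [0,0,0],
    [0,0,0],
    [-0.1756,0.609,0.25],
    [-0.1756,0.609,0.25],
    [-0.1756,0.609,0.25],
    [-0.1756,0.609,0.25],
    [-0.1756,0.609,0.25],
    [-0.1756,0.609,0.25],
    [-0.1756,0.609,0.25],
    [-0.1756,0.609,0.25],
    [-0.1756,0.609,0.25],
    [-0.1756,0.609,0.25],
    [0,0,0],
    [0,0,0],
  ],
  angular=[
    [0,0,-0.0925],
    [0.0016,0,-0.092],
    [0,0,0],
    [0,0,0],
    [0,0,0],
    [0,0,0],
    [0,0,0],
    [0,0,0],
    [0,0,0],
    [0,0,0],
    [0,0,0],
    [0,0,0],
    [0,0,0],
    [0,0,0],
  ],
)

```text
t: 6.2
position: [0.4232, 0.2117, 0.148]
ee_rot: [3.141, -0.001, -3.115]
force: [0.9, 1.1, 0.2]
width: 0.0852
```

```bash
python3 go.py .4223 .2117 .009; python3 - <<'E'
from h import *
for n in("scene","top"):
    i=viewer.grab_frame(n); cv2.imwrite(f"pics/{n}1.png",i)
a=cv2.imread("pics/scene1.png")[180:370,180:380];b=cv2.imread("pics/top1.png")[200:340,170:400]
cv2.imwrite("pics/c1.png",np.hstack([cv2.resize(a,(420,400)),cv2.resize(b,(380,400))]))
E
```

```text
t 6.2 pos [0.4232 0.2117 0.148 ] rot [ 3.1415 -0.0007 -3.1146] F [0.872  1.1318 0.1992] w 0.08522113548920641
tool shift (units of 3cm) [ 0.0275 -0.0005  4.632 ]
turn(units) [ 0.0001 -0.0005 -0.0032]  shift in desired frame [0.031  0.0001 4.632 ] q [ 0.4636 -0.111  -0.181   1.5015  0.0004  0.4366]
```

View pics/c1.png

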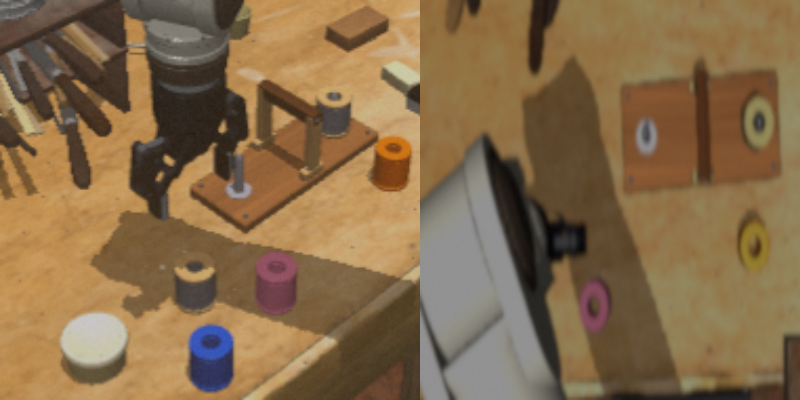

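Looking straight at the reel, the open fingers straddle it: it sits between the tips in the scene crop, and the neighbouring pink and blue reels and the tub are clear. I go down next.

Call:
drive_tool(
  dp=[
    [0.03,0,0.5],
    [0,0,0.5],
    [0,0,0.5],
    [0,0,0.5],
    [0,0,0.5],
    [0,0,0.5],
    [0,0,0.5],
    [0,0,0.5],
    [0,0,0.4],
    [0,0,0.2],
    [0,0,0],
  ],
  angular=[
    [0,0,-0.003],
    [0,0,0],
    [0,0,0],
    [0,0,0],
    [0,0,0],
    [0,0,0],
    [0,0,0],
    [0,0,0],
    [0,0,0],
    [0,0,0],
    [0,0,0],
  ],
)

```text
t: 7.4
position: [0.4218, 0.2123, 0.009]
ee_rot: [3.141, -0.002, -3.11]
force: [-0.2, -0.1, 0.1]
width: 0.0857
```

Call:
drive_tool(
  dp=[
    [0,0,0],
    [0,0,0],
    [0,0,0],
    [0,0,0],
    [0,0,0],
    [0,0,0],
    [0,0,0],
    [0,0,0],
  ],
  angular=[
    [0,0,0],
    [0,0,0],
    [0,0,0],
    [0,0,0],
    [0,0,0],
    [0,0,0],
    [0,0,0],
    [0,0,0],
  ],
  grip=0,
  force=35,
)

```text
t: 8.2
position: [0.4228, 0.2128, 0.0108]
ee_rot: [3.14, 0.001, -3.11]
force: [-0.8, -0.2, 6.0]
width: 0.0471
```

```bash
python3 go.py .4223 .2117 .15; python3 - <<'E'
from h import *
i=viewer.grab_frame("scene"); cv2.imwrite("pics/s2.png",cv2.resize(i[180:370,180:380],(800,600)[:1]+(600,)))
E
```

```text
t 8.2 pos [0.4228 0.2128 0.0108] rot [ 3.1397  0.0009 -3.11  ] F [-0.8377 -0.2084  5.9936] w 0.04710460215560836
tool shift (units of 3cm) [ 0.0146 -0.0265 -4.6399]
turn(units) [ 0.0012  0.0006 -0.0003]  shift in desired frame [ 0.0187 -0.0352 -4.6398] q [ 0.4654 -0.0678 -0.4079  1.2291  0.0013  0.4338]
```

View pics/s2.png

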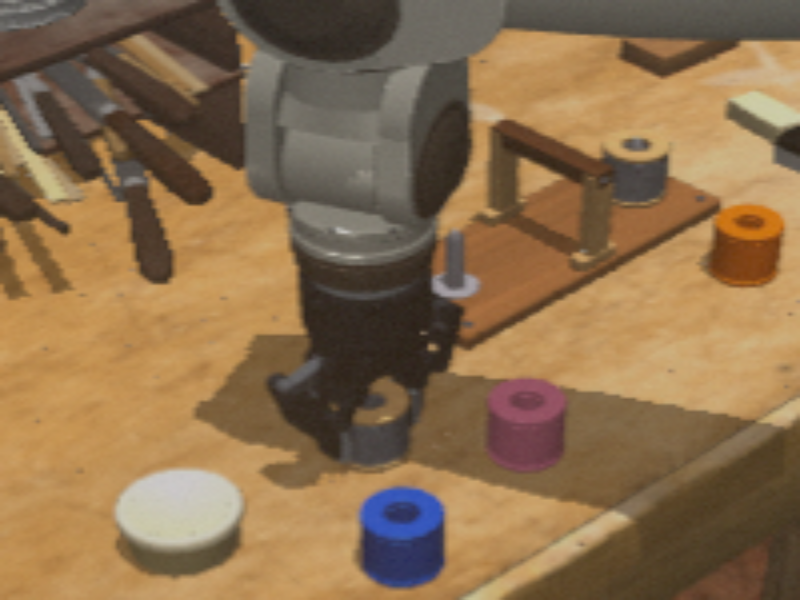

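The reel is gripped at 47 mm opening, upright between the pads. I lift it next.

Call:
drive_tool(
  dp=[
    [0,0,-0.2],
    [0,0,-0.5],
    [0,0,-0.5],
    [0,0,-0.5],
    [0,0,-0.5],
    [0,0,-0.5],
    [0,0,-0.5],
    [0,0,-0.4],
    [0,0,0],
    [0,0,0],
  ],
  angular=[
    [0,0,0],
    [0,0,0],
    [0,0,0],
    [0,0,0],
    [0,0,0],
    [0,0,0],
    [0,0,0],
    [0,0,0],
    [0,0,0],
    [0,0,0],
  ],
)

```text
t: 9.25
position: [0.4224, 0.2124, 0.1178]
ee_rot: [3.14, -0.001, -3.11]
force: [0.4, 1.2, -1.2]
width: 0.0472
```

```bash
python3 go.py .515 .0587 .115; python3 - <<'E'
from h import *
i=viewer.grab_frame("scene"); cv2.imwrite("pics/s3r.png",i);cv2.imwrite("pics/s3.png",cv2.resize(i[180:370,180:380],(800,600)[:1]+(600,)))
E
```

```text
t 9.25 pos [0.4224 0.2124 0.1178] rot [ 3.1404 -0.0005 -3.11  ] F [ 0.4487  1.2025 -1.1607] w 0.047249142815242146
tool shift (units of 3cm) [-2.9241 -5.2181  0.0864]
turn(units) [ 0.0008 -0.0003 -0.0003]  shift in desired frame [-2.9218 -5.2193  0.0942] q [ 0.4651 -0.1107 -0.2387  1.4428  0.0013  0.4336]
```

View pics/s3.png

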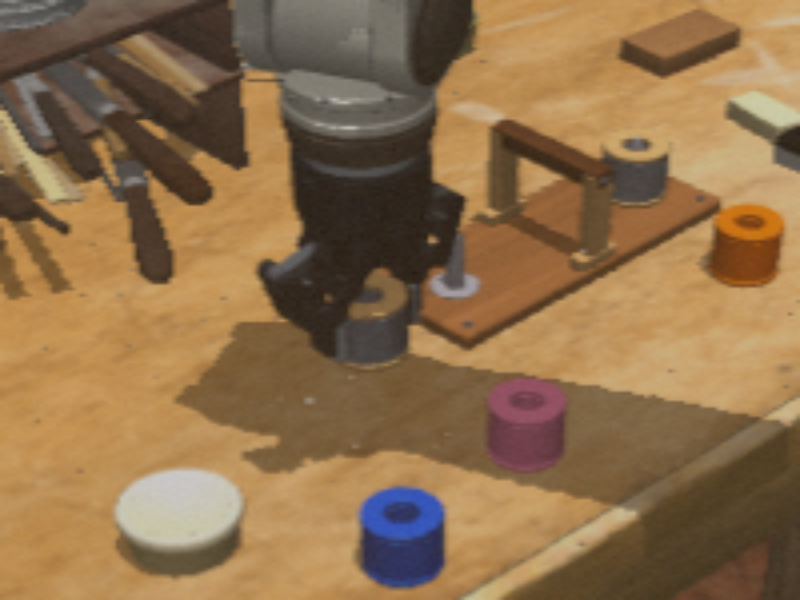

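```bash
python3 -c "
from h import *
for z in(.06,.1,.14): print(z,atz('top',(239,222),z))
"
```

```text
0.06 [0.58268566 0.23432636 0.06      ]
0.1 [0.57836899 0.22738814 0.1       ]
0.14 [0.57405232 0.22044993 0.14      ]
```

Call:
drive_tool(
  dp=[
    [0,-0.3,0],
    [0,-0.5,0],
    [0,-0.5,0],
    [-0.2,-0.5,0],
    [-0.3,-0.5,0],
    [-0.3,-0.5,0],
    [-0.3,-0.5,0],
    [-0.3,-0.5,0],
    [-0.3,-0.5,0],
    [-0.3,-0.4,0],
    [-0.3,-0.3,0],
    [-0.3,-0.2,0],
    [-0.3,0,0],
    [0,0,0],
    [0,0,0],
    [0,0,0],
  ],
  angular=[
    [0,0,0],
    [0,0,0],
    [0,0,0],
    [0,0,0],
    [0,0,0],
    [0,0,0],
    [0,0,0],
    [0,0,0],
    [0,0,0],
    [0,0,0],
    [0,0,0],
    [0,0,0],
    [0,0,0],
    [0,0,0],
    [0,0,0],
    [0,0,0],
  ],
)

```text
t: 10.9
position: [0.5139, 0.0596, 0.1177]
ee_rot: [3.14, -0.001, -3.109]
force: [0.2, -0.4, -0.5]
width: 0.047
```

```bash
python3 go.py .515 .0587 .115; python3 - <<'E'
from h import *
i=viewer.grab_frame("scene"); cv2.imwrite("pics/s4r.png",i);cv2.imwrite("pics/s4.png",cv2.resize(i[200:300,230:363],(798,600),interpolation=cv2.INTER_CUBIC))
i=viewer.grab_frame("top"); cv2.imwrite("pics/t4r.png",i);cv2.imwrite("pics/t4.png",cv2.resize(i[180:300,230:390],(800,600),interpolation=cv2.INTER_CUBIC))
E
```

```text
t 10.9 pos [0.5139 0.0596 0.1177] rot [ 3.1404 -0.0009 -3.1093] F [ 0.1521 -0.3794 -0.4715] w 0.047009728651061
tool shift (units of 3cm) [-0.0345 -0.0324  0.0887]
turn(units) [ 0.0008 -0.0006  0.0002]  shift in desired frame [-0.0345 -0.0323  0.0888] q [ 0.1148 -0.0031 -0.1363  1.4383  0.0013  0.0825]
```

View pics/s4.png

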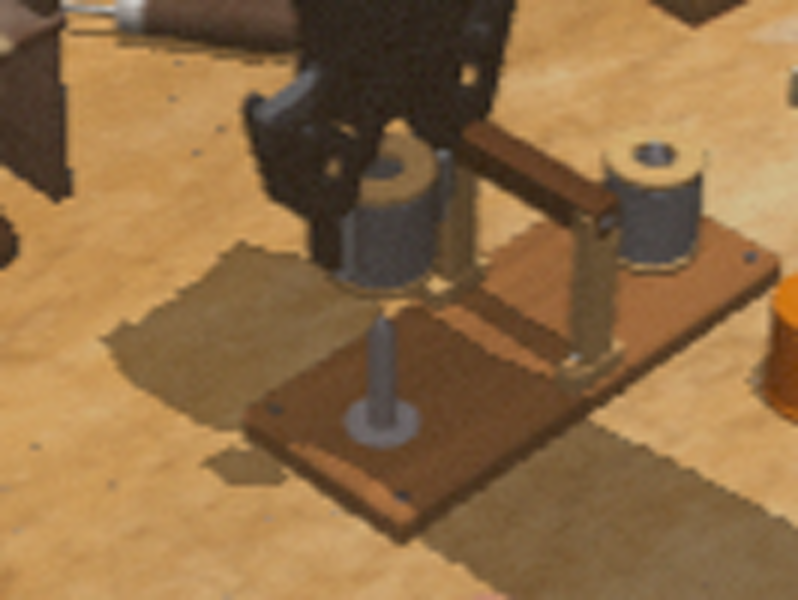

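View pics/t4.png

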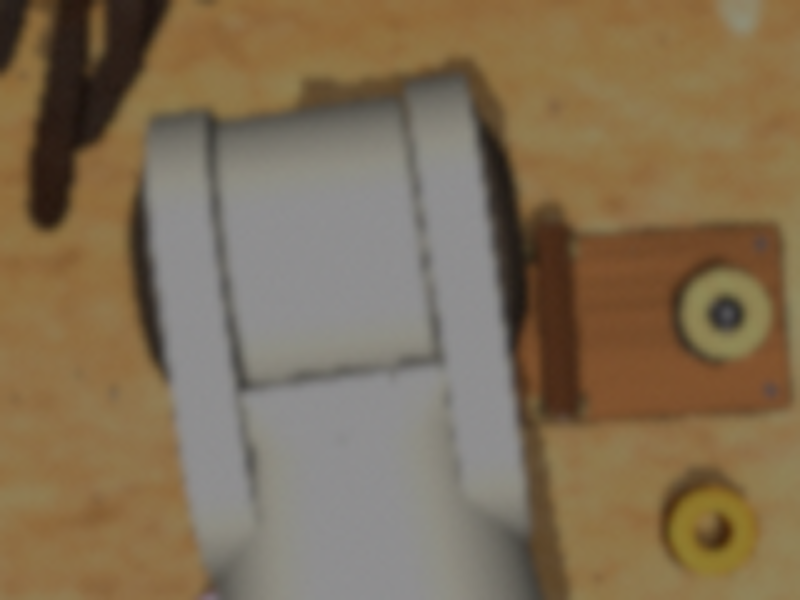

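```bash
cat > ov.py <<'E'
import sys; from h import *
def ov(src,out,x,y,z0,box=(230,200,133,100),S=6):
    i=cv2.imread(src); bx,by,w,h=box; c=cv2.resize(i[by:by+h,bx:bx+w],None,fx=S,fy=S,interpolation=cv2.INTER_CUBIC)
    a=np.linspace(0,2*np.pi,60)
    def ln(P,col):
        q=(proj("scene",P)+.5-[bx,by])*S-.5; cv2.polylines(c,[np.round(q).astype(int).reshape(-1,1,2)],False,col,1)
    for z,r in((z0,.024),(z0+.056,.024),(z0+.056,.010)): ln(np.c_[x+r*np.cos(a),y+r*np.sin(a),0*a+z],(0,255,0))
    ln(np.array([[.5146,.0587,.016],[.5146,.0587,.078]]),(0,0,255))
    cv2.imwrite(out,c)
if __name__=="__main__": ov(sys.argv[1],sys.argv[2],*map(float,sys.argv[3:6]))
E
python3 ov.py pics/s4r.png pics/o4.png .5138 .0596 .107
```

```text
(no output)
```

View pics/o4.png

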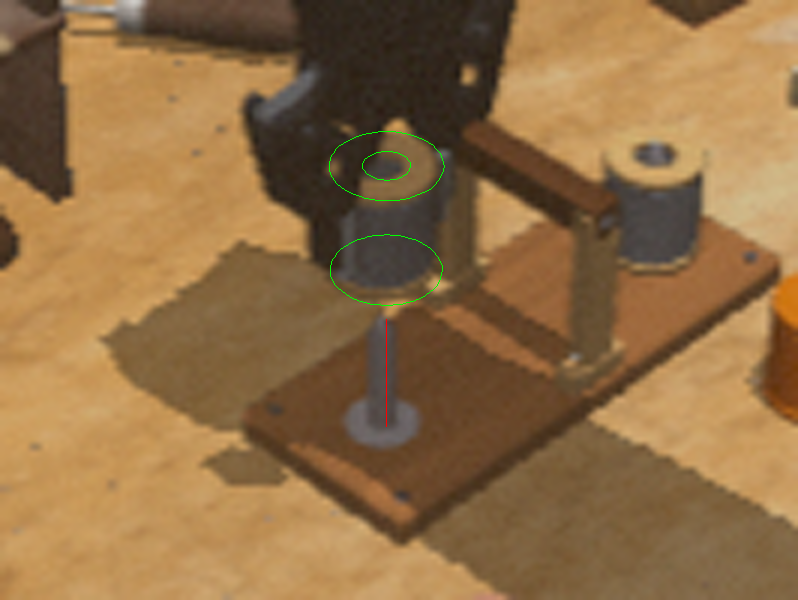

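```bash
python3 - <<'E'
from ov import *
from fit import W
p=W((.5175,-.0313,1.6027),(-90,0,16)); print(p)
ov("pics/s4r.png","pics/o4b.png",p[0],p[1],.016,(310,205,60,60),10)
ov("pics/s4r.png","pics/o4c.png",.5138,.0596,.107,(270,205,60,60),10)
cv2.imwrite("pics/o4d.png",cv2.resize(np.hstack([cv2.imread("pics/o4b.png"),cv2.imread("pics/o4c.png")]),(800,400)))
E
```

```text
[ 0.5204 -0.1213  0.016 ]
```

View pics/o4d.png

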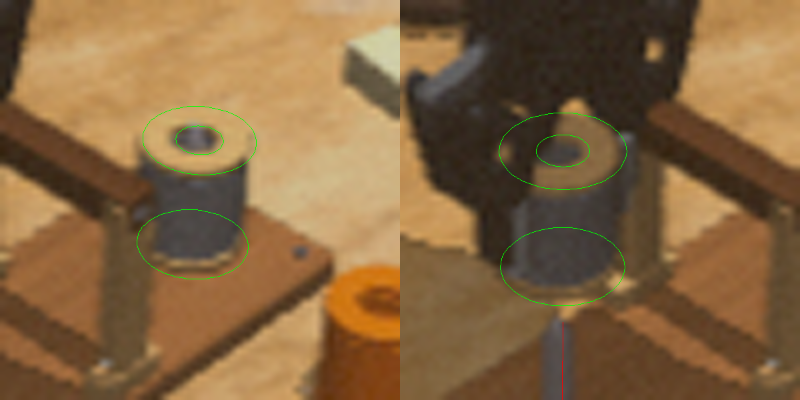

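Against the model overlay, the held reel and the spindle tip have the same small image bias and line up to under 1 mm. The tip is at crop (382,315), with the reel bottom centred near 381. I lower it in stages, watching the force.

Call:
drive_tool(
  dp=[
    [-0.035,-0.03,0.2],
    [0,0,0.2],
    [0,0,0.2],
    [0,0,0.2],
    [0,0,0.2],
    [0,0,0.2],
    [0,0,0.2],
    [0,0,0.2],
    [0,0,0],
    [0,0,0],
  ],
  angular=[
    [0,0,0],
    [0,0,0],
    [0,0,0],
    [0,0,0],
    [0,0,0],
    [0,0,0],
    [0,0,0],
    [0,0,0],
    [0,0,0],
    [0,0,0],
  ],
)

```text
t: 12.0
position: [0.5152, 0.0584, 0.0697]
ee_rot: [3.14, -0.001, -3.11]
force: [0.0, 0.6, -0.8]
width: 0.0475
```

```bash
python3 go.py .515 .0587 .0268; python3 - <<'E'
from h import *
i=viewer.grab_frame("scene"); cv2.imwrite("pics/s5r.png",i);cv2.imwrite("pics/s5.png",cv2.resize(i[200:300,230:363],(798,600),interpolation=cv2.INTER_CUBIC))
E
```

```text
t 12.0 pos [0.5152 0.0584 0.0697] rot [ 3.1404 -0.0006 -3.11  ] F [ 0.0357  0.6394 -0.7643] w 0.04747548533525157
tool shift (units of 3cm) [0.0068 0.0095 1.4287]
turn(units) [ 0.0007 -0.0004 -0.0003]  shift in desired frame [0.0078 0.0112 1.4287] q [ 0.1122  0.0121 -0.214   1.3453  0.0012  0.0806]
```

View pics/s5.png

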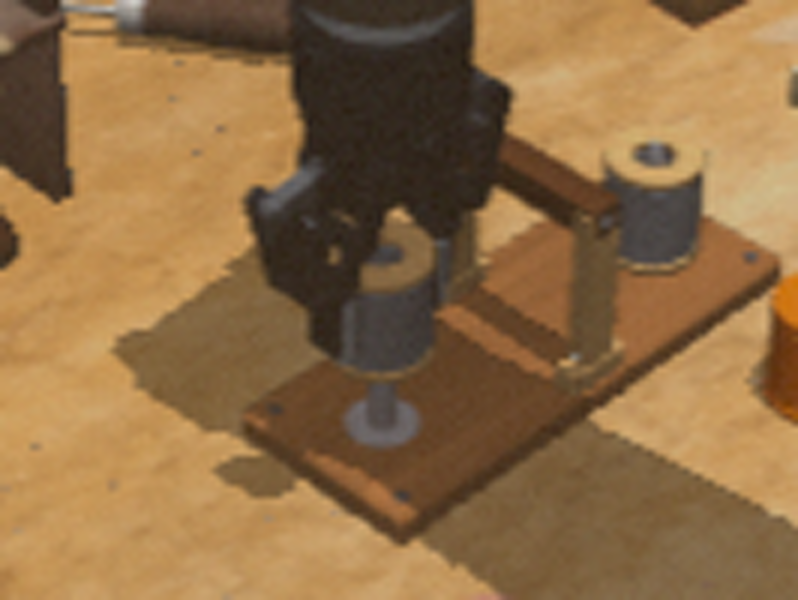

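The spindle is inside the reel: it enters at crop (382,385), contact force is near zero and the caddy has not moved. I keep lowering.

Call:
drive_tool(
  dp=[
    [0,0,0.2],
    [0,0,0.2],
    [0,0,0.2],
    [0,0,0.2],
    [0,0,0.2],
    [0,0,0.15],
    [0,0,0.12],
    [0,0,0.08],
    [0,0,0.0],
    [0,0,0],
  ],
  angular=[
    [0,0,0],
    [0,0,0],
    [0,0,0],
    [0,0,0],
    [0,0,0],
    [0,0,0],
    [0,0,0],
    [0,0,0],
    [0,0,0],
    [0,0,0],
  ],
)

```text
t: 13.05
position: [0.5154, 0.0585, 0.0294]
ee_rot: [3.14, -0.0, -3.11]
force: [0.2, -0.6, -1.0]
width: 0.0471
```

```bash
python3 go.py .515 .0587 .0268
```

```text
t 13.05 pos [0.5154 0.0585 0.0294] rot [ 3.1404 -0.0003 -3.11  ] F [ 0.189  -0.5523 -1.0488] w 0.04711577337064415
tool shift (units of 3cm) [0.012  0.0086 0.0852]
turn(units) [ 0.0008 -0.0002 -0.0002]  shift in desired frame [0.012  0.0087 0.0852] q [ 0.1123  0.031  -0.2738  1.2662  0.0012  0.0806]
```

Call:
drive_tool(
  dp=[
    [0,0,0.04],
    [0,0,0.03],
    [0,0,0.03],
    [0,0,0],
    [0,0,0],
  ],
  angular=[
    [0,0,0],
    [0,0,0],
    [0,0,0],
    [0,0,0],
    [0,0,0],
  ],
)

```text
t: 13.55
position: [0.5154, 0.0584, 0.0268]
ee_rot: [3.14, 0.0, -3.11]
force: [-2.4, 0.3, 5.0]
width: 0.0472
```

Contact is 5 N at TCP z 0.0268, which is the expected seating height. I release now.

Call:
drive_tool(
  dp=[
    [0,0,0],
    [0,0,0],
    [0,0,0],
    [0,0,0],
    [0,0,0],
    [0,0,0],
    [0,0,-0.3],
    [0,0,-0.5],
    [0,0,-0.6],
    [0,0,-0.6],
    [0,0,-0.6],
    [0,0,-0.6],
    [0,0,-0.6],
    [0,0,-0.6],
    [0,0,0],
    [0,0,0],
  ],
  angular=[
    [0,0,0],
    [0,0,0],
    [0,0,0],
    [0,0,0],
    [0,0,0],
    [0,0,0],
    [0,0,0],
    [0,0,0],
    [0,0,0],
    [0,0,0],
    [0,0,0],
    [0,0,0],
    [0,0,0],
    [0,0,0],
    [0,0,0],
    [0,0,0],
  ],
  grip=1,
)

```text
t: 15.15
position: [0.5156, 0.0583, 0.1589]
ee_rot: [3.14, 0.001, -3.11]
force: [0.8, 0.1, -1.0]
width: 0.0855
```

```bash
python3 go.py .5175 -.0313 .16; python3 - <<'E'
from h import *
i=viewer.grab_frame("scene"); cv2.imwrite("pics/s6r.png",i);cv2.imwrite("pics/s6.png",cv2.resize(i[200:300,230:363],(798,600),interpolation=cv2.INTER_CUBIC))
E
```

```text
t 15.15 pos [0.5156 0.0583 0.1589] rot [ 3.1403  0.0009 -3.11  ] F [ 0.8138  0.1426 -0.9669] w 0.08554189833039422
tool shift (units of 3cm) [ 0.0317 -2.9881 -0.0395]
turn(units) [ 0.0008  0.0006 -0.0002]  shift in desired frame [ 0.0328 -2.9881 -0.0355] q [ 0.112  -0.0036 -0.0574  1.516   0.0012  0.0804]
```

View pics/s6.png

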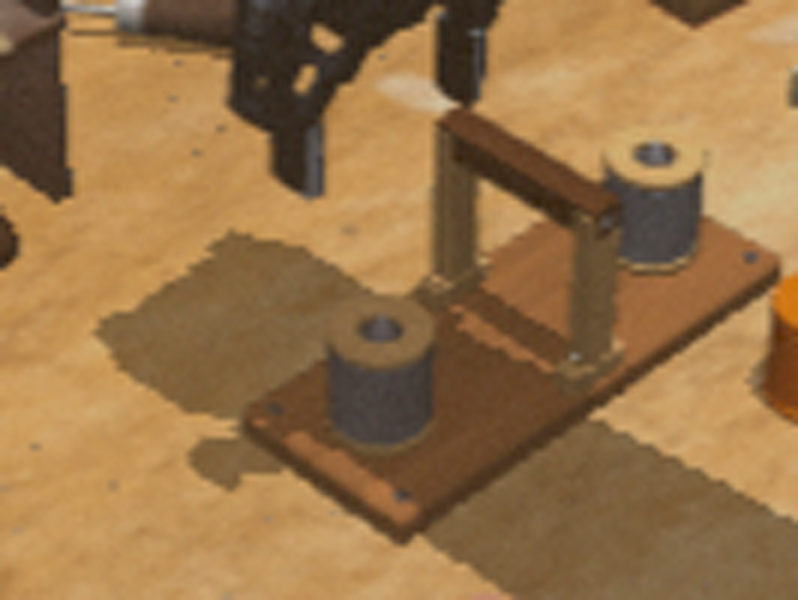

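The reel sits on the base plate at crop (381,370), level with the other reel, and the caddy's corners have not moved. Now the handle.

Call:
drive_tool(
  dp=[
    [0,-0.2,0],
    [0,-0.5,0],
    [0,-0.5,0],
    [0,-0.5,0],
    [0,-0.5,0],
    [0,-0.5,0],
    [0,-0.29,0],
    [0,0,0],
    [0,0,0],
    [0,0,0],
  ],
  angular=[
    [0,0,0],
    [0,0,0],
    [0,0,0],
    [0,0,0],
    [0,0,0],
    [0,0,0],
    [0,0,0],
    [0,0,0],
    [0,0,0],
    [0,0,0],
  ],
)

```text
t: 16.2
position: [0.5182, -0.031, 0.1581]
ee_rot: [3.14, -0.001, -3.11]
force: [0.3, 0.2, -0.2]
width: 0.0854
```

```bash
python3 go.py .518 -.0315 .087; python3 - <<'E'
from h import *
i=viewer.grab_frame("scene"); cv2.imwrite("pics/s7r.png",i);cv2.imwrite("pics/s7.png",cv2.resize(i[200:300,230:363],(798,600),interpolation=cv2.INTER_CUBIC))
E
```

```text
t 16.2 pos [ 0.5182 -0.031   0.1581] rot [ 3.1403 -0.0005 -3.1096] F [ 0.3417  0.2118 -0.2022] w 0.0854188321141677
tool shift (units of 3cm) [ 0.005  -0.0201  2.3697]
turn(units) [ 0.0008 -0.0003  0.    ]  shift in desired frame [ 0.0063 -0.017   2.3697] q [-0.0604 -0.0015 -0.0569  1.516   0.0013 -0.0924]
```

View pics/s7.png

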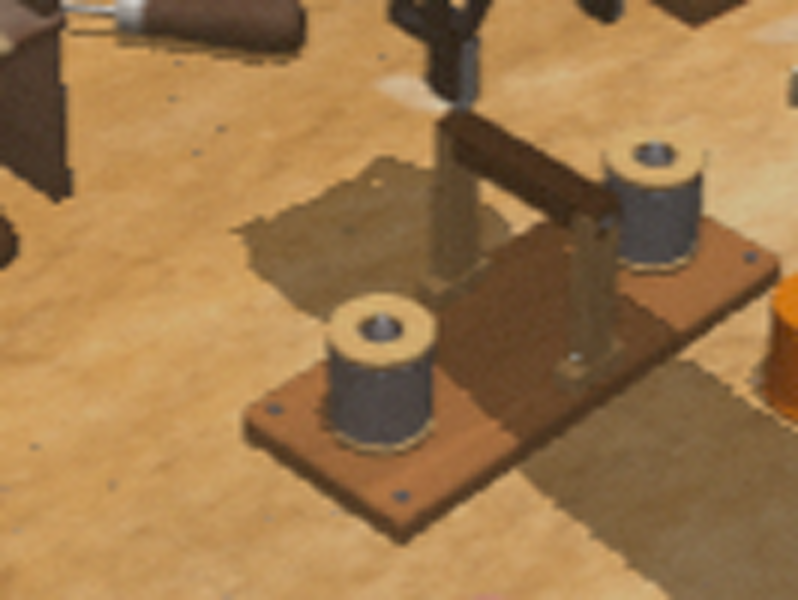

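Both reels are seated, and the open fingers sit above the bar's two sides. I go down and close.

Call:
drive_tool(
  dp=[
    [0,-0.02,0.3],
    [0,0,0.4],
    [0,0,0.4],
    [0,0,0.4],
    [0,0,0.4],
    [0,0,0.3],
    [0,0,0.17],
    [0,0,0],
    [0,0,0],
  ],
  angular=[
    [0.0008,0,0],
    [0,0,0],
    [0,0,0],
    [0,0,0],
    [0,0,0],
    [0,0,0],
    [0,0,0],
    [0,0,0],
    [0,0,0],
  ],
)

```text
t: 17.15
position: [0.5183, -0.032, 0.0873]
ee_rot: [-3.141, -0.0, -3.11]
force: [0.4, 0.2, -0.7]
width: 0.0856
```

Call:
drive_tool(
  dp=[
    [0,0,0],
    [0,0,0],
    [0,0,0],
    [0,0,0],
    [0,0,0],
    [0,0,0],
    [0,0,0],
    [0,0,0],
    [0,0,0],
    [0,0,0],
    [0,0,0],
    [0,0,0],
  ],
  angular=[
    [0,0,0],
    [0,0,0],
    [0,0,0],
    [0,0,0],
    [0,0,0],
    [0,0,0],
    [0,0,0],
    [0,0,0],
    [0,0,0],
    [0,0,0],
    [0,0,0],
    [0,0,0],
  ],
  grip=0,
  force=90,
)

```text
t: 18.35
position: [0.5184, -0.032, 0.0873]
ee_rot: [-3.141, 0.0, -3.11]
force: [0.4, -1.1, 5.5]
width: 0.0166
```

```bash
python3 go.py .518 -.0315 .19; python3 - <<'E'
from h import *
i=viewer.grab_frame("scene"); cv2.imwrite("pics/s8r.png",i);cv2.imwrite("pics/s8.png",cv2.resize(i[200:300,230:363],(798,600),interpolation=cv2.INTER_CUBIC))
E
```

```text
t 18.35 pos [ 0.5184 -0.032   0.0873] rot [-3.1413  0.0002 -3.1101] F [ 0.3535 -1.0954  5.5179] w 0.016585977992275885
tool shift (units of 3cm) [ 0.0112  0.0174 -3.4218]
turn(units) [-0.0002  0.0001 -0.0003]  shift in desired frame [ 0.0119  0.0183 -3.4218] q [-0.0616  0.0074 -0.1844  1.3788 -0.0002 -0.0931]
```

View pics/s8.png

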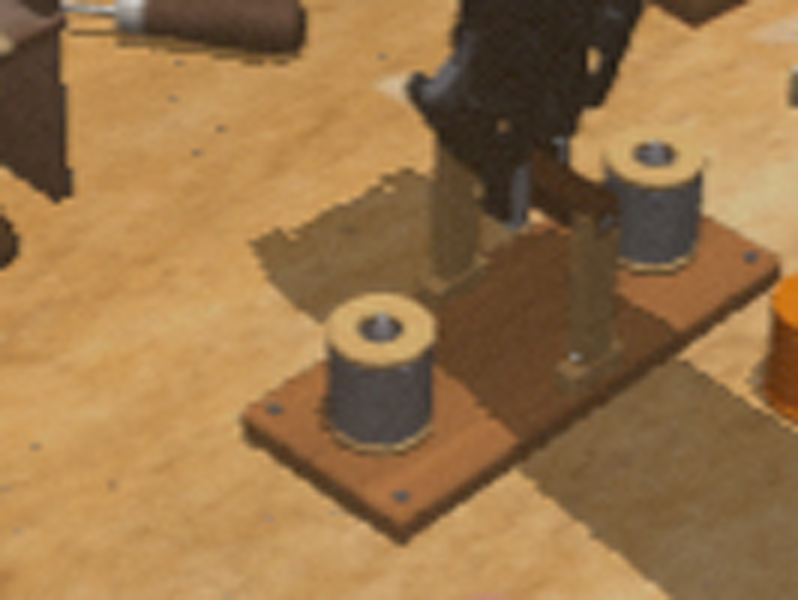

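The fingers hold the middle of the bar at 16.6 mm opening. I lift gently by 10 cm (3.33 units).

Call:
drive_tool(
  dp=[
    [0,0,-0.05],
    [0,0,-0.1],
    [0,0,-0.15],
    [0,0,-0.2],
    [0,0,-0.25],
    [0,0,-0.25],
    [0,0,-0.25],
    [0,0,-0.25],
    [0,0,-0.25],
    [0,0,-0.25],
    [0,0,-0.25],
    [0,0,-0.25],
    [0,0,-0.25],
    [0,0,-0.2],
    [0,0,-0.15],
    [0,0,-0.12],
    [0,0,-0.08],
    [0,0,-0.05],
    [0,0,0],
    [0,0,0],
  ],
  angular=[
    [0,0,0],
    [0,0,0],
    [0,0,0],
    [0,0,0],
    [0,0,0],
    [0,0,0],
    [0,0,0],
    [0,0,0],
    [0,0,0],
    [0,0,0],
    [0,0,0],
    [0,0,0],
    [0,0,0],
    [0,0,0],
    [0,0,0],
    [0,0,0],
    [0,0,0],
    [0,0,0],
    [0,0,0],
    [0,0,0],
  ],
)

```text
t: 20.4
position: [0.5181, -0.032, 0.1873]
ee_rot: [-3.142, -0.001, -3.11]
force: [-0.0, 0.4, -5.3]
width: 0.0167
```

Call:
drive_tool(
  dp=[
    [0,0,0],
    [0,0,0],
    [0,0,0],
    [0,0,0],
    [0,0,0],
    [0,0,0],
  ],
  angular=[
    [0,0,0],
    [0,0,0],
    [0,0,0],
    [0,0,0],
    [0,0,0],
    [0,0,0],
  ],
)

```text
t: 21.0
position: [0.5182, -0.032, 0.1875]
ee_rot: [-3.142, -0.001, -3.11]
force: [0.7, 0.0, -4.8]
width: 0.0164
```

```bash
python3 go.py .518 -.0315 .19; python3 - <<'E'
from h import *
i=viewer.grab_frame("scene"); cv2.imwrite("pics/s9r.png",i);cv2.imwrite("pics/s9.png",cv2.resize(i[160:310,210:410],(800,600),interpolation=cv2.INTER_CUBIC))
E
```

```text
t 21.0 pos [ 0.5182 -0.032   0.1875] rot [-3.1415 -0.0005 -3.11  ] F [ 0.7114  0.0493 -4.8325] w 0.01636136415686706
tool shift (units of 3cm) [ 0.0054  0.0156 -0.0837]
turn(units) [-0.     -0.0003 -0.0003]  shift in desired frame [ 0.0053  0.0156 -0.0837] q [-0.0615  0.0015  0.0026  1.5725 -0.0001 -0.0931]
```

View pics/s9.png

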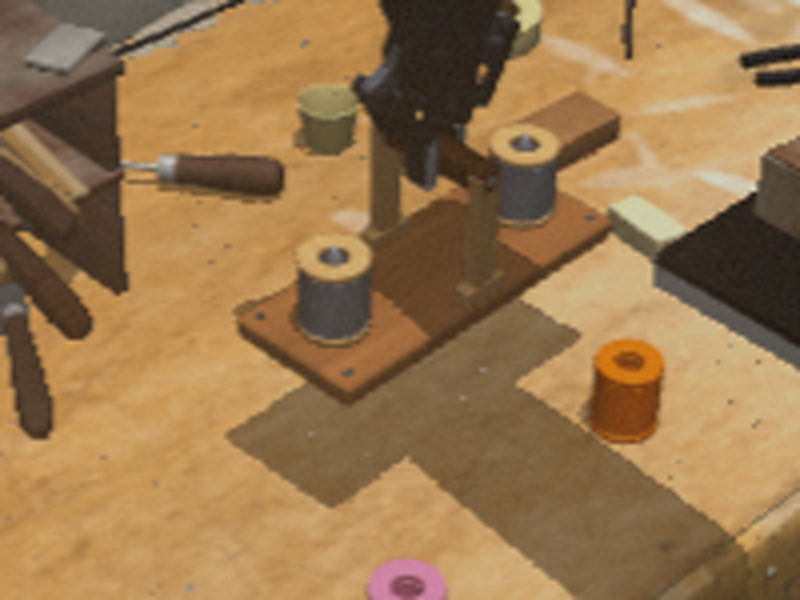

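```bash
python3 - <<'E'
from h import *
from fit import W
p=(.5175,-.0313,1.6027)
for L,o0,o1 in(((130,-52,16),sc(285,275),(240,325)),((130,52,16),sc(388,347),(348,395)),((-130,52,16),sc(638,175),(612,218))):
    X=W(p,L); a=proj("scene",X)[0]; b=proj("scene",X+[0,0,.1])[0]
    print("model shift",b-a,"seen",np.array([(o1[0]+.5)/4-.5+210,(o1[1]+.5)/4-.5+160])-o0)
print(bot.hand_in())
E
```

```text
model shift [ -0.9837 -29.1259] seen [ -1.25 -27.5 ]
model shift [  0.231  -29.4728] seen [  0. -28.]
model shift [  2.8512 -28.3204] seen [  3.5  -29.25]
the job is handed in; nothing more can be done
None
```

The loose grey reel is on the empty spindle, right down on the base. The arm now holds the caddy by its bar handle about 10 cm above the bench with both reels on it. I handed the job in at about 21 s of the 51 s limit.

**Reel:**
- It went over the spindle with no sideways push and seated with about 5 N of contact, at the expected height.
- After release the picture showed it standing on the base, level with the other reel. The caddy had not moved.

**Lift:**
- The tool rose 100 mm, from z 0.087 to 0.1875, and the wrist carried about 4.8 N, which matches the loaded caddy.
- The tool was upright and still. The grip opening is 16.4 mm on the nominally 18 mm bar.

**Level:** I checked three corners of the board in the scene camera only. They had shifted in the picture by 27.5 to 29.3 px, against 28.3 to 29.5 px predicted for a level 10 cm lift. They agree within about 2 px, so it is level within my reading error of very roughly 1–2°. A smaller tilt would not show.

**What went wrong:** joint 6 ran into its limit on the first approach. I cleared this by turning the gripper half a turn, with no contact. The tub, sanding block, offcut and coloured reels were not touched.

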